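# Pop the battery hatch of a back-up power unit

## Robot

A 6-joint arm with a two-finger parallel gripper is mounted at the origin on a cart in front of the work surface, level with it; the furniture and walls round the work are solid. World frame = base frame: x ahead of the robot, y to its left, z up, the work surface at z = 0. Lengths are in m, angles in rad, forces in N, time in s.
With the tool pointing down it reaches from about 0.225 to 0.875 m from the base axis. Payload 3.4 kg.
Tool frame: the origin (TCP) lies between the finger pads; the fingertips stand 11 mm ahead of it and the grasp point (between the pads) lies 8 mm behind it (tips_ahead is the distance from the TCP to the fingertips, in m); z points along the fingers, x is the direction in which the jaws open and shut, and the axes are right-handed (so a half turn about z gives the same grasp; the last joint's range is limited). The gripper opens to 85 mm and grips with 20 to 120 N. Pads are 22 mm wide; open, the fingers measure 114 mm over their backs; the gripper's body (76 mm by 85 mm) begins 54 mm behind the grasp point. The pads swing forward as they close: fully open they stand 13 mm farther back than shut.
Start: joints at [1.092, 0.276, 1.505, -0, 1.361, -0.121], TCP at [0.201, 0.539, 0.242] pointing down, gripper open.
Joint ranges: [-2.89, 2.89], [-0.75, 2.08], [0.22, 2.7], [-1.18, 4.32], [0.11, 2.71], [-2.7, 2.7]. Speed limits (rad/s): [2.57, 2.57, 3.14, 3.14, 3.14, 3.14].

## Interface

Orientations are given as a unit quaternion [w, x, y, z].
In Python, from rig import get_state, get_image, sign_off, masks_of, tips_ahead gives the robot as it stands.
- The arm moves only by the tool play_rows, never from a script. Its argument "series" is a list of rows, each an object of numbers: "fingers": the closure, from -1 (fully open) to 1 (shut); "dx", "dy", "dz": the shift along the world's x, y, z in mm; "turn": the turn about the world's z in rad. A call has 1 to 20 rows; each row shifts and turns the pose as measured when the row begins; what a row does not reach is not made up. A row lasts 1/12 s, in which the tool goes at most 41.7 mm and 7.16 degrees, less where a joint would pass 70% of its speed; a pose out of reach is approached as far as the arm can. A call with a gripper value outside its range is refused whole. The fingers move at their own pace and stop on an object; "squeeze" is the grip in N (left out, the last holds). Time passes only in rows, so rows that do not move let the fingers close. It gives the time, the measured TCP pose, the force and the opening at its end, in the units of the state.
- get_state(): the state, without advancing time (a new reading comes with each control period).
- get_image(name): name is "scene" or "top" or "wrist"; returns a dict with "pixels" (480x640x3 uint8, red, green, blue), "vfov" (degrees; the focal length in pixels is half the picture's height over the tangent of half this angle, whatever the lens; pixels are square), "cx", "cy" (the principal point, pixels), "dist" ([k1, k2, p1, p2, k3] as OpenCV has them; the pictures are not rectified), "rvec" (rotation vector, rad) and "tvec" (3), from world to camera coordinates, as OpenCV has them; the wrist camera has in their place "hand_eye" (4x4, takes a point from camera to tool coordinates, whose origin is the TCP and whose axes are the tool frame's). Camera axes: x right, y down, z forward; pixel columns grow to the right and rows downward; lengths in m; the calibration is good to about 2 mm. A picture is of the moment at which its call begins: read the wrist's pose just before it. There is no depth.
- sign_off(): hands the job in, once; it reports no verdict.
Trained networks look in a picture, given as the dict that the camera call returned (one of the last four; its "shot" number tells which), for a name from the list of things; names that differ only in an ending like _2 or _b are one class to them, and where a whole thing is asked for, a point or a joint stands for the part that bears it (a point fixed in the world has none). Each returns a list of dicts, best first, with "p" (0 to 1); they miss things now and then, are a little off and sometimes report something else, mostly with a low value. They report only what shows in the picture. A call takes as long as a camera call.
- masks_of(picture, label): "region" (480x640 bool, what is visible of it) and "xy" ([column, row] in pixels, amid what is visible of it).
The state is a dict: "clock": time; "qpos": joint angles; "qd": joint speeds; "effort": joint torques, N m; "position": TCP position; "ee_rot": TCP orientation; "contact_force": force on the tool from outside, world axes, zero at the start; "moment": the same for the moment, N m; "width": finger opening in m.
Only numpy, scipy, OpenCV 4.12 (cv2) and the standard library are available. Lean on these libraries where they do the work, as an engineer would, in place of code of your own. Each camera call takes 0.05 s, during which the arm holds its last target. There are 200 camera calls.

## Task

The cells in the small back-up power unit have to be looked at: with the fingertips, press the orange-ribbed patch of its dark battery hatch lightly down until the push-push latch lets go, take the fingers away, and see the hatch pop up and come to rest raised, still leaning to the front, by itself. Then push the raised hatch on over, past upright, with the outside of the fingers until it leans back on its stop, and leave it wide open like that. Grip and lift nothing, do not shut the hatch again, do not shove the unit about, and leave the multimeter, the screwdriver and the label roll lying where they are.

Things in the scene. Friction and masses are not known exactly. Their poses are not given: they have to be found in the camera images.
- power_unit: Light grey back-up power unit, 150 mm deep (its x) by 190 wide (its y) by 72 high, 2.3 to 3.4 kg, loose on rubber feet. Origin: centre of its underside; x from its front (two sockets, nearer the robot) to its back, y to its left, z up. The dark battery hatch (114 mm along x, 92 along y) lies in its flat top, left of centre, up to the front edge; a dark display panel lies beside it.
- hatch_press (a point): Spot to press: centre of the patch with four orange ribs (30 mm along x, 46 along y) on the hatch's upper face, by the latch, 97 mm from the hinge axis, 19 behind the front lip, 14 right of the hatch's middle, z = 73 mm while shut; moves with the hatch (5 mm thick). The latch lets go when this spot is pressed down 4.5 mm (about 4 N), hard stop at 6 mm; after release the hatch rises in about 2 s.
- hatch_lip (a point): Point on the hatch's upper front edge, 14 mm left of its middle, 116 mm from the hinge axis; moves with it. A 12 mm skirt goes from this edge to the underside. Popped (1.3 rad), edge and skirt rim are 180 mm above the bench, the edge 86 mm behind the unit's front face, the rim 12 mm nearer: push on this rim. A 36 mm long latch tongue sticks out of the underside, 17 to 35 mm right of the middle.
- hatch_hinge (a point): Middle of the hinge axis, which runs along the unit's y at the back edge of the hatch, at the height of the unit's top (z = 72 mm), 117 mm behind the unit's front face. Fixed to the unit. The hatch's centre line passes through it.
- hatch (a joint): Hatch angle (rad): 0 shut and latched, to -0.06 while pressed in (lets go below -0.045), 1.3 popped (a kick spring holds it there, leaning to the front), 1.57 upright, 1.85 leaning back on its stop. Let go below 1.55 it sinks back to 1.3, past 1.7 it sinks onto its stop; pushing it over takes under 2 N at the lip. Pushed all the way down again it latches shut.
- latch_pin (a joint): Follower pin of the heart-cam latch inside the unit (m, sideways along the unit's y): 0 while latched, about -0.0045 while it lets the hatch go, within 0.002 of 0 while the hatch is open, and above +0.004 only when the open hatch is pushed shut again.
- multimeter_mid (a point): Middle of a loose orange and black hand multimeter, 145 x 72 x 41 mm, lying beside the unit. Leave alone.
- driver_blue_mid (a point): Middle of a loose screwdriver with blue handle, 190 x 26 x 22 mm, lying on the other side of the unit. Leave alone.
- label_roll_mid (a point): Middle of a loose white label roll, 60 mm across and 42 mm high, standing to the right of the unit. Leave alone.

How it is judged:
By the outcome, as a careful person would: the job done as asked, in the order asked, and still so for the second after the job is handed in, with the robot touching nothing.
It also fails if it takes over 42 s, if anything falls off the work surface, if the arm or the gripper's body presses on something with over 40 N, if the wrist force passes 120 N, or if a joint passes its speed limit or range.

## Working session

There is one attempt and no reset: what is moved stays moved. The work goes in short steps, Python scripts to look and compute and a tool call to move; the robot and the scene stay as the last step left them, time stands still between calls to the robot, and variables do not carry over. Pictures are saved under pics/ and viewed, about 8 in all and at most 12, crops included, and the job is handed in when it is done.

Besides the shell and the picture viewer there is one more tool, called after "Request:" as name(argument=value, ...), one argument or row to a line, values as JSON. play_rows: Moves the arm, as the interface text tells. Its arguments: {"type":"object","properties":{"series":{"type":"array"},"squeeze":{"type":"number"}},"required":["series"]}

```bash
mkdir -p pics; cat > h.py <<'E'
import numpy as np,cv2
from rig import *
def cam(p):
    f=240/np.tan(np.radians(p['vfov'])/2)
    return np.array([[f,0,p['cx']],[0,f,p['cy']],[0,0,1.]]),np.array(p['dist'],float)
def ray(p,uv,z):
    K,d=cam(p);R,_=cv2.Rodrigues(np.array(p['rvec'],float));t=np.array(p['tvec'],float)
    n=cv2.undistortPoints(np.array(uv,float).reshape(-1,1,2),K,d).reshape(-1,2)
    D=np.c_[n,np.ones(len(n))]@R; C=-R.T@t
    return C+D*((z-C[2])/D[:,2])[:,None]
def proj(p,X):
    K,d=cam(p);return cv2.projectPoints(np.array(X,float).reshape(-1,1,3),np.array(p['rvec'],float),np.array(p['tvec'],float),K,d)[0].reshape(-1,2)
def save(p,n): cv2.imwrite('pics/'+n,p['pixels'][:,:,::-1])
E
python3 - <<'E'
from h import *
s=get_state();print({k:np.round(v,3) for k,v in s.items()},tips_ahead)
for c in['top','scene']:
    p=get_image(c);save(p,c+'0.png')
    for l in['power_unit','hatch_press','hatch_lip','multimeter_mid','driver_blue_mid','label_roll_mid']:
        for m in masks_of(p,l)[:2]:
            z={'power_unit':.072,'hatch_press':.073,'hatch_lip':.073}.get(l,.02)
            print(c,l,round(m['p'],2),np.round(m['xy']),m['region'].sum(),ray(p,[m['xy']],z).round(3))
E
```

```text
{'clock': np.float64(0.0), 'qpos': array([ 1.092,  0.277,  1.506, -0.   ,  1.361, -0.121]), 'qd': array([ 0.002,  0.   , -0.001,  0.001, -0.001,  0.002]), 'effort': array([ 1.0000e-03, -4.1675e+01, -2.4580e+01,  0.0000e+00,  1.1000e-02,
       -0.0000e+00]), 'position': array([0.201, 0.538, 0.241]), 'ee_rot': array([ 0.   ,  0.822,  0.57 , -0.001]), 'contact_force': array([ 0.727, -0.835, -0.247]), 'moment': array([ 0.009, -0.045,  0.009]), 'width': np.float64(0.086)} 0.011
top power_unit 0.83 [278. 206.] 8223 [[0.577 0.028 0.072]]
top hatch_press 0.9 [264. 211.] 3058 [[0.569 0.055 0.073]]
top hatch_lip 0.76 [265. 212.] 2941 [[0.566 0.054 0.073]]
top multimeter_mid 0.71 [201. 195.] 2710 [[0.613 0.186 0.02 ]]
top driver_blue_mid 0.91 [362. 234.] 575 [[ 0.527 -0.132  0.02 ]]
top label_roll_mid 0.93 [403. 265.] 850 [[ 0.463 -0.208  0.02 ]]
scene hatch_press 0.67 [277. 221.] 2357 [[0.566 0.047 0.073]]
scene hatch_lip 0.91 [273. 219.] 2366 [[0.567 0.055 0.073]]
scene multimeter_mid 0.73 [230. 199.] 1726 [[0.602 0.194 0.02 ]]
scene driver_blue_mid 0.71 [354. 296.] 722 [[ 0.53  -0.142  0.02 ]]
scene label_roll_mid 0.76 [364. 339.] 1258 [[ 0.464 -0.201  0.02 ]]
```

```bash
python3 - <<'E'
import cv2
a=cv2.imread('pics/top0.png')[110:320,130:450];cv2.imwrite('pics/topc.png',cv2.resize(a,None,fx=2.5,fy=2.5,interpolation=cv2.INTER_CUBIC))
E
```

```text
(no output)
```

View pics/topc.png

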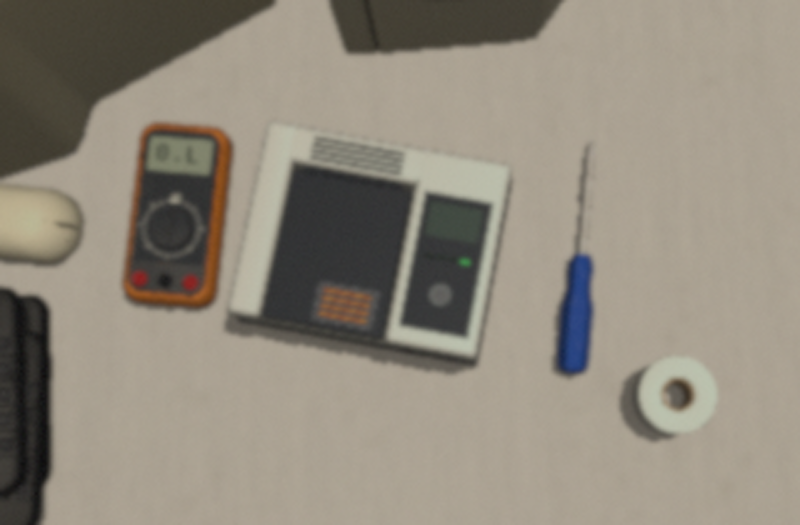

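View pics/scene0.png

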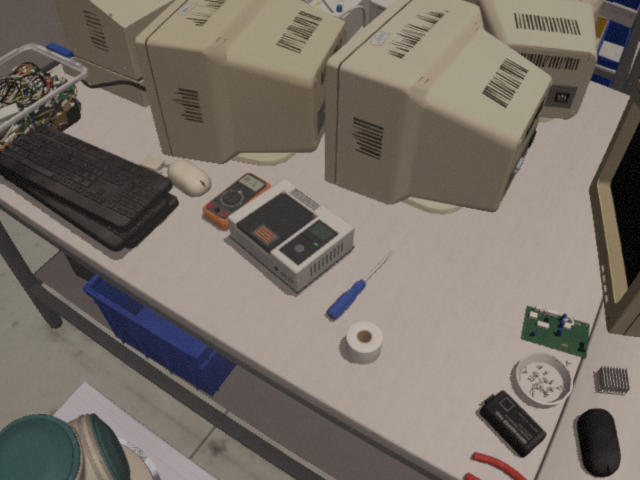

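The top picture shows the unit yawed slightly clockwise. In crop pixels, the hatch corners are about (295,163), (415,183), (388,342) and (262,318), and the ribs are at (345,305). The scene picture agrees, with monitors standing behind the unit. Next I'll fit the unit's pose.

```bash
python3 - <<'E'
from h import *
from scipy.optimize import least_squares
p=get_image('top')
c=np.array([[272,122],[511,165],[475,355],[230,312],[295,163],[415,183],[388,342],[262,318]])/2.5+[130,110]
def mod(v):
    x,y,a,yc=v
    L=np.array([[75,95],[75,-95],[-75,-95],[-75,95],[42,yc*1e3+46],[42,yc*1e3-46],[-74,yc*1e3-46],[-74,yc*1e3+46],[-55,yc*1e3-14]])/1e3
    R=np.array([[np.cos(a),-np.sin(a)],[np.sin(a),np.cos(a)]])
    return np.c_[L@R.T+[x,y],np.full(len(L),.072)]
r=least_squares(lambda v:(proj(p,mod(v)[:8])-c).ravel(),[.577,.028,-.2,.03],loss='soft_l1')
print(r.x,np.abs(r.fun).reshape(-1,2).round(1).tolist())
print('press model',mod(r.x)[8])
for n in['top','scene']:
    q=p if n=='top' else get_image(n)
    h=cv2.cvtColor(q['pixels'],cv2.COLOR_RGB2HSV)
    m=(h[...,0]<18)&(h[...,1]>90)&(h[...,2]>90)
    u,v=proj(q,[mod(r.x)[8]])[0].astype(int)
    b=np.zeros_like(m);b[v-18:v+18,u-18:u+18]=1
    ys,xs=np.nonzero(m&b);print(n,'ribs',len(xs),ray(q,[[xs.mean(),ys.mean()]],.073))
    print(n,'unit corner proj',proj(q,mod(r.x)).round(0).tolist())
E
```

```text
[ 0.5795612   0.02736133 -0.20545193  0.02148571] [[1.4, 1.0], [1.2, 0.8], [1.5, 0.9], [0.9, 0.1], [0.1, 1.8], [0.2, 2.3], [1.0, 1.2], [0.9, 0.4]]
press model [0.52724507 0.04591013 0.072     ]
top ribs 220 [[0.52868741 0.04920235 0.073     ]]
top unit corner proj [[237.0, 158.0], [336.0, 175.0], [321.0, 253.0], [221.0, 235.0], [248.0, 177.0], [296.0, 185.0], [284.0, 246.0], [236.0, 237.0], [269.0, 233.0]]
scene ribs 154 [[0.52872221 0.04655549 0.073     ]]
scene unit corner proj [[284.0, 177.0], [355.0, 226.0], [296.0, 273.0], [226.0, 216.0], [281.0, 192.0], [315.0, 216.0], [269.0, 250.0], [235.0, 224.0], [265.0, 235.0]]
```

Request:
play_rows(
  series=[
    {"fingers":1,"dx":15,"dy":-25,"dz":0,"turn":0.01},
    {"fingers":1,"dx":15,"dy":-25,"dz":0,"turn":0.01},
    {"fingers":1,"dx":15,"dy":-25,"dz":0,"turn":0.01},
    {"fingers":1,"dx":15,"dy":-25,"dz":0,"turn":0.01},
    {"fingers":1,"dx":15,"dy":-25,"dz":0,"turn":0.01},
    {"fingers":1,"dx":15,"dy":-25,"dz":0,"turn":0.01},
    {"fingers":1,"dx":15,"dy":-25,"dz":0,"turn":0.01},
    {"fingers":1,"dx":15,"dy":-25,"dz":0,"turn":0.01},
    {"fingers":1,"dx":15,"dy":-25,"dz":0,"turn":0.01},
    {"fingers":1,"dx":15,"dy":-25,"dz":0,"turn":0.01},
    {"fingers":1,"dx":15,"dy":-25,"dz":0,"turn":0.01},
    {"fingers":1,"dx":15,"dy":-25,"dz":0,"turn":0.01},
    {"fingers":1,"dx":15,"dy":-25,"dz":0,"turn":0.01},
    {"fingers":1,"dx":15,"dy":-25,"dz":0,"turn":0.01},
    {"fingers":1,"dx":15,"dy":-25,"dz":0,"turn":0.01},
    {"fingers":1,"dx":15,"dy":-25,"dz":0,"turn":0},
    {"fingers":1,"dx":15,"dy":-25,"dz":0,"turn":0},
    {"fingers":1,"dx":15,"dy":-25,"dz":0,"turn":0},
  ],
  squeeze=20,
)

```text
clock: 2.3
position: [0.4775, 0.0724, 0.2446]
ee_rot: [-0.001, 0.771, 0.637, 0.005]
contact_force: [-0.7, 0.3, 0.3]
width: -0.0002
```

Request:
play_rows(
  series=[
    {"fingers":1,"dx":17,"dy":-8,"dz":-22},
    {"fingers":1,"dx":17,"dy":-8,"dz":-22},
    {"fingers":1,"dx":17,"dy":-9,"dz":-22},
    {"fingers":1,"dz":-22},
    {"fingers":1,"dz":-10},
    {"fingers":1},
  ],
)

```text
invalid input at $.series[0]: expected keys fingers, dx, dy, dz, turn
```

```bash
python3 - <<'E'
from h import *
import rig
print(rig.tips_ahead)
s=get_state();print(s['position'],s['contact_force'],s['width'])
p=get_image('wrist');save(p,'w1.png')
K,d=cam(p);H=np.array(p['hand_eye'])
from scipy.spatial.transform import Rotation as Ro
w,x,y,z=s['ee_rot'];T=np.eye(4);T[:3,:3]=Ro.from_quat([x,y,z,w]).as_matrix();T[:3,3]=s['position']
C=T@H
h=cv2.cvtColor(p['pixels'],cv2.COLOR_RGB2HSV);m=(h[...,0]<18)&(h[...,1]>90)&(h[...,2]>90)
ys,xs=np.nonzero(m);print(len(xs))
if len(xs):
    uv=[[xs.mean(),ys.mean()],[xs.min(),ys.min()],[xs.max(),ys.max()]]
    n=cv2.undistortPoints(np.array(uv,float).reshape(-1,1,2),K,d).reshape(-1,2)
    D=np.c_[n,np.ones(3)]@C[:3,:3].T;o=C[:3,3];print(uv,o+D*((.073-o[2])/D[:,2])[:,None])
E
```

```text
0.011
[0.47747387 0.07238561 0.24463013] [-0.67780788  0.25198157  0.25271689] -0.00024095994000349015
3706
[[np.float64(405.299784133837), np.float64(278.258769562871)], [np.int64(10), np.int64(230)], [np.int64(489), np.int64(368)]] [[ 0.54730678  0.13500424  0.073     ]
 [ 0.4416057  -0.18099212  0.073     ]
 [ 0.65497583  0.20225038  0.073     ]]
```

View pics/w1.png

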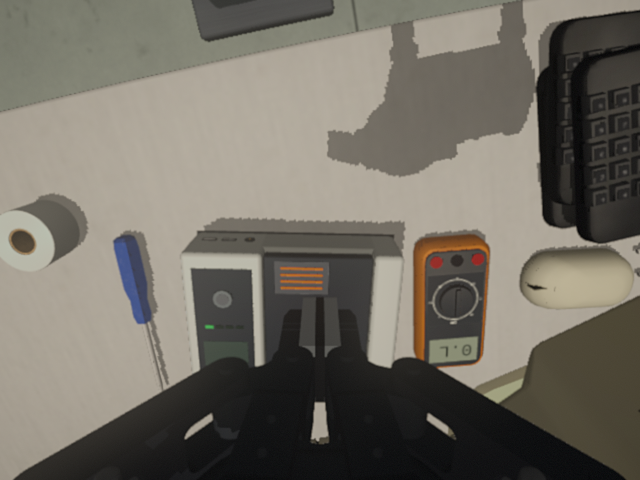

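The wrist view shows the ribs at about (302,278), with the jaws square to the unit. I'll turn that into a position.

```bash
cat >> h.py <<'E'
def wray(p,s,uv,z):
    from scipy.spatial.transform import Rotation as Ro
    K,d=cam(p);w,x,y,q=s['ee_rot'];T=np.eye(4);T[:3,:3]=Ro.from_quat([x,y,q,w]).as_matrix();T[:3,3]=s['position']
    C=T@np.array(p['hand_eye']);n=cv2.undistortPoints(np.array(uv,float).reshape(-1,1,2),K,d).reshape(-1,2)
    D=np.c_[n,np.ones(len(n))]@C[:3,:3].T;o=C[:3,3];return o+D*((z-o[2])/D[:,2])[:,None]
E
python3 - <<'E'
from h import *
s=get_state();p=get_image('wrist')
r=wray(p,s,[[302,278],[183,253],[402,253],[274,264],[327,264]],.073);print(r.round(4));print(np.arctan2(*(r[1]-r[2])[:2]))
E
```

```text
[[ 0.5345  0.0428  0.073 ]
 [ 0.4932 -0.0499  0.073 ]
 [ 0.5283  0.1291  0.073 ]
 [ 0.5174  0.0224  0.073 ]
 [ 0.526   0.066   0.073 ]]
-2.948170428758506
```

Request:
play_rows(
  series=[
    {"fingers":1,"dx":17,"dy":-8,"dz":-22,"turn":0},
    {"fingers":1,"dx":17,"dy":-8,"dz":-22,"turn":0},
    {"fingers":1,"dx":17,"dy":-9,"dz":-22,"turn":0},
    {"fingers":1,"dx":0,"dy":0,"dz":-22,"turn":0},
    {"fingers":1,"dx":0,"dy":0,"dz":-22,"turn":0},
    {"fingers":1,"dx":0,"dy":0,"dz":0,"turn":0},
  ],
)

```text
clock: 2.9
position: [0.5335, 0.0456, 0.1333]
ee_rot: [0.002, 0.773, 0.634, 0.008]
contact_force: [-1.6, -0.2, -0.7]
width: 0.0003
```

Request:
play_rows(
  series=[
    {"fingers":1,"dx":-1,"dy":0,"dz":-15,"turn":0},
    {"fingers":1,"dx":0,"dy":0,"dz":-15,"turn":0},
    {"fingers":1,"dx":0,"dy":0,"dz":-8,"turn":0},
    {"fingers":1,"dx":0,"dy":0,"dz":0,"turn":0},
  ],
)

```text
clock: 3.23
position: [0.5323, 0.0482, 0.0966]
ee_rot: [0.001, 0.773, 0.635, 0.009]
contact_force: [-0.7, 0.8, 0.3]
width: 0.0001
```

```bash
python3 - <<'E'
from h import *
s=get_state();print(s['position'],s['contact_force'])
p=get_image('wrist');save(p,'w2.png')
E
```

```text
[0.53233426 0.04816716 0.09657934] [-0.70932667  0.80974642  0.3387489 ]
```

View pics/w2.png

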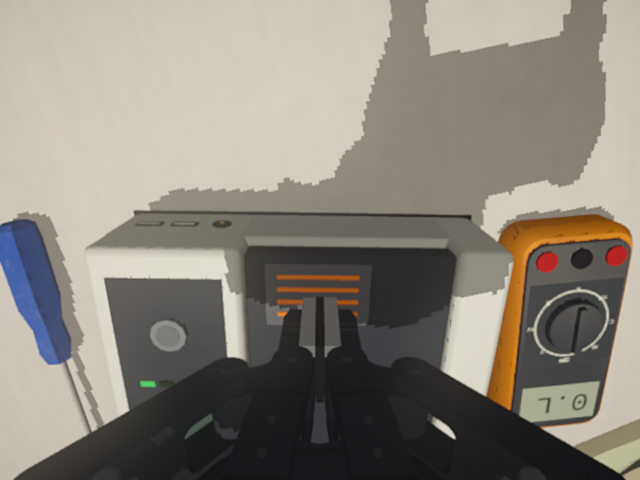

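The tips sit at (318,300) over the ribs, which span (276–360, 277–315). I'll check that position numerically.

```bash
python3 - <<'E'
from h import *
s=get_state();p=get_image('wrist')
print(s['position'].round(4),wray(p,s,[[318,296],[90,250],[512,250]],.073).round(4))
print(wray(p,s,[[318,300]],.0856).round(4))
E
```

```text
[0.5329 0.0482 0.0974] [[ 0.5312  0.0481  0.073 ]
 [ 0.4904 -0.0432  0.073 ]
 [ 0.5266  0.1346  0.073 ]]
[[0.5265 0.0489 0.0856]]
```

Request:
play_rows(
  series=[
    {"fingers":1,"dx":-2,"dy":0,"dz":-5,"turn":0},
    {"fingers":1,"dx":0,"dy":0,"dz":-4,"turn":0},
    {"fingers":1,"dx":0,"dy":0,"dz":-2,"turn":0},
    {"fingers":1,"dx":0,"dy":0,"dz":0,"turn":0},
  ],
)

```text
clock: 3.67
position: [0.5337, 0.0484, 0.0899]
ee_rot: [0.005, 0.772, 0.635, 0.013]
contact_force: [-0.2, 0.3, -0.2]
width: -0.0001
```

Request:
play_rows(
  series=[
    {"fingers":1,"dx":-3,"dy":0,"dz":-3,"turn":0},
    {"fingers":1,"dx":0,"dy":0,"dz":-3,"turn":0},
    {"fingers":1,"dx":0,"dy":0,"dz":-2,"turn":0},
  ],
)

```text
clock: 3.92
position: [0.5313, 0.0483, 0.0825]
ee_rot: [0.006, 0.772, 0.635, 0.014]
contact_force: [0.8, 0.7, 3.7]
width: 0.0006
```

Request:
play_rows(
  series=[
    {"fingers":1,"dx":0,"dy":0,"dz":-2,"turn":0},
    {"fingers":1,"dx":0,"dy":0,"dz":-2,"turn":0},
  ],
)

```text
clock: 4.08
position: [0.5315, 0.0483, 0.0789]
ee_rot: [0.006, 0.772, 0.635, 0.014]
contact_force: [-1.5, -0.3, 5.3]
width: 0.0001
```

Request:
play_rows(
  series=[
    {"fingers":1,"dx":0,"dy":0,"dz":-1.5,"turn":0},
  ],
)

```text
clock: 4.17
position: [0.5315, 0.0483, 0.0775]
ee_rot: [0.006, 0.772, 0.635, 0.014]
contact_force: [-1.2, 0.1, 4.9]
width: -0.0
```

Request:
play_rows(
  series=[
    {"fingers":1,"dx":0,"dy":0,"dz":-1,"turn":0},
  ],
)

```text
clock: 4.25
position: [0.5316, 0.0483, 0.0772]
ee_rot: [0.006, 0.772, 0.635, 0.015]
contact_force: [-4.8, -1.1, 14.7]
width: 0.0002
```

Request:
play_rows(
  series=[
    {"fingers":1,"dx":0,"dy":0,"dz":20,"turn":0},
    {"fingers":1,"dx":0,"dy":0,"dz":35,"turn":0},
    {"fingers":1,"dx":-30,"dy":6,"dz":25,"turn":0},
    {"fingers":1,"dx":-35,"dy":7,"dz":10,"turn":0},
    {"fingers":1,"dx":-35,"dy":7,"dz":0,"turn":0},
    {"fingers":1,"dx":-30,"dy":6,"dz":0,"turn":0},
    {"fingers":1,"dx":-10,"dy":0,"dz":0,"turn":0},
    {"fingers":1,"dx":0,"dy":0,"dz":0,"turn":0},
  ],
)

```text
clock: 4.92
position: [0.388, 0.0741, 0.1674]
ee_rot: [0.006, 0.773, 0.634, 0.015]
contact_force: [0.1, -0.0, -0.6]
width: 0.0001
```

Request:
play_rows(
  series=[
    {"fingers":1,"dx":0,"dy":0,"dz":0,"turn":0},
    {"fingers":1,"dx":0,"dy":0,"dz":0,"turn":0},
    {"fingers":1,"dx":0,"dy":0,"dz":0,"turn":0},
    {"fingers":1,"dx":0,"dy":0,"dz":0,"turn":0},
    {"fingers":1,"dx":0,"dy":0,"dz":0,"turn":0},
    {"fingers":1,"dx":0,"dy":0,"dz":0,"turn":0},
    {"fingers":1,"dx":0,"dy":0,"dz":0,"turn":0},
    {"fingers":1,"dx":0,"dy":0,"dz":0,"turn":0},
    {"fingers":1,"dx":0,"dy":0,"dz":0,"turn":0},
    {"fingers":1,"dx":0,"dy":0,"dz":0,"turn":0},
    {"fingers":1,"dx":0,"dy":0,"dz":0,"turn":0},
    {"fingers":1,"dx":0,"dy":0,"dz":0,"turn":0},
    {"fingers":1,"dx":0,"dy":0,"dz":0,"turn":0},
    {"fingers":1,"dx":0,"dy":0,"dz":0,"turn":0},
    {"fingers":1,"dx":0,"dy":0,"dz":0,"turn":0},
    {"fingers":1,"dx":0,"dy":0,"dz":0,"turn":0},
    {"fingers":1,"dx":0,"dy":0,"dz":0,"turn":0},
    {"fingers":1,"dx":0,"dy":0,"dz":0,"turn":0},
    {"fingers":1,"dx":0,"dy":0,"dz":0,"turn":0},
    {"fingers":1,"dx":0,"dy":0,"dz":0,"turn":0},
  ],
)

```text
clock: 6.58
position: [0.396, 0.0729, 0.1666]
ee_rot: [0.008, 0.773, 0.634, 0.016]
contact_force: [-0.1, 0.7, -0.4]
width: -0.0002
```

Request:
play_rows(
  series=[
    {"fingers":1,"dx":0,"dy":0,"dz":0,"turn":0},
    {"fingers":1,"dx":0,"dy":0,"dz":0,"turn":0},
    {"fingers":1,"dx":0,"dy":0,"dz":0,"turn":0},
    {"fingers":1,"dx":0,"dy":0,"dz":0,"turn":0},
    {"fingers":1,"dx":0,"dy":0,"dz":0,"turn":0},
    {"fingers":1,"dx":0,"dy":0,"dz":0,"turn":0},
    {"fingers":1,"dx":0,"dy":0,"dz":0,"turn":0},
    {"fingers":1,"dx":0,"dy":0,"dz":0,"turn":0},
    {"fingers":1,"dx":0,"dy":0,"dz":0,"turn":0},
    {"fingers":1,"dx":0,"dy":0,"dz":0,"turn":0},
    {"fingers":1,"dx":0,"dy":0,"dz":0,"turn":0},
    {"fingers":1,"dx":0,"dy":0,"dz":0,"turn":0},
  ],
)

```text
clock: 7.58
position: [0.3959, 0.0728, 0.1666]
ee_rot: [0.008, 0.773, 0.634, 0.016]
contact_force: [1.4, -0.1, -0.3]
width: 0.0002
```

```bash
python3 - <<'E'
from h import *
s=get_state();print(s['clock'],s['position'],s['contact_force'])
a=get_image('scene');b=get_image('wrist')
# expected lip at 1.3 vs shut
a0=-.2;e=np.array([np.cos(a0),np.sin(a0)]);o=np.array([.531,.048])+.055*e+np.array([-e[1],e[0]])*.014
hg=o+.042*e;print('hinge',hg)
for th in(0,1.3,1.85):
    q=hg-.116*np.cos(th)*e;print(th,proj(a,[[*q,.072+.116*np.sin(th)]]))
A=cv2.resize(a['pixels'][100:340,150:470],None,fx=1.25*1.0,fy=1.25);B=cv2.resize(b['pixels'],(400,300))
cv2.imwrite('pics/pop.png',np.hstack([A,B])[:,:,::-1])
E
```

```text
7.5833 [0.39594858 0.07284428 0.16657947] [ 1.39895402 -0.1418824  -0.34951108]
hinge [0.62884783 0.04245001]
0 [[252.10654829 234.97502171]]
1.3 [[282.87147258 166.20028869]]
1.85 [[308.35844665 149.20875978]]
```

View pics/pop.png

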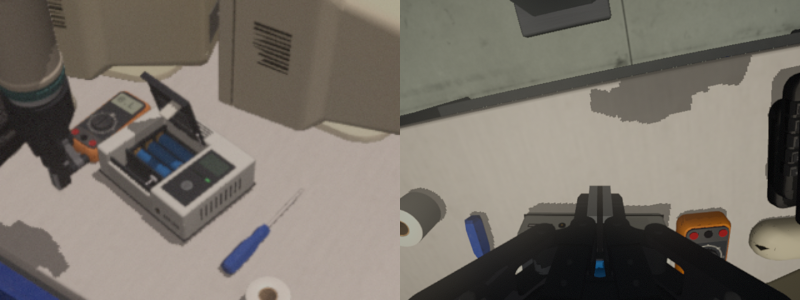

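The hatch has popped. Its lip appears at scene pixel (282,172), against a predicted (283,166) for 1.3 rad, and the cells are visible. Before pushing I'll check the clearance to the monitor.

```bash
python3 - <<'E'
from h import *
p=get_image('top')
for z in(.0,.2,.3,.4):print(z,ray(p,[[268,131],[171,150],[236,112]],z).round(3).tolist())
E
```

```text
0.0 [[0.749, 0.053, -0.0], [0.713, 0.253, 0.0], [0.791, 0.119, -0.0]]
0.2 [[0.679, 0.033, 0.2], [0.651, 0.193, 0.2], [0.713, 0.086, 0.2]]
0.3 [[0.645, 0.023, 0.3], [0.62, 0.162, 0.3], [0.675, 0.069, 0.3]]
0.4 [[0.61, 0.013, 0.4], [0.589, 0.132, 0.4], [0.636, 0.053, 0.4]]
```

Request:
play_rows(
  series=[
    {"fingers":1,"dx":20,"dy":0,"dz":8,"turn":0},
    {"fingers":1,"dx":25,"dy":0,"dz":4,"turn":0},
    {"fingers":1,"dx":25,"dy":0,"dz":0,"turn":0},
    {"fingers":1,"dx":25,"dy":0,"dz":0,"turn":0},
    {"fingers":1,"dx":25,"dy":0,"dz":0,"turn":0},
    {"fingers":1,"dx":12,"dy":0,"dz":0,"turn":0},
    {"fingers":1,"dx":0,"dy":0,"dz":0,"turn":0},
    {"fingers":1,"dx":0,"dy":0,"dz":0,"turn":0},
  ],
)

```text
clock: 8.4
position: [0.5313, 0.073, 0.1781]
ee_rot: [0.007, 0.773, 0.634, 0.015]
contact_force: [-0.4, 0.1, 0.2]
width: 0.0003
```

```bash
python3 - <<'E'
from h import *
p=get_image('top');a=get_image('scene')
for z in(.0,.03,.06,.1,.2,.3):print(z,proj(a,ray(p,[[268,131],[342,125],[171,150]],z)).round().tolist())
E
```

```text
0.0 [[325.0, 189.0], [391.0, 215.0], [241.0, 166.0]]
0.03 [[324.0, 183.0], [390.0, 208.0], [241.0, 159.0]]
0.06 [[323.0, 176.0], [388.0, 200.0], [240.0, 153.0]]
0.1 [[321.0, 165.0], [385.0, 190.0], [239.0, 143.0]]
0.2 [[315.0, 137.0], [378.0, 159.0], [236.0, 117.0]]
0.3 [[309.0, 102.0], [369.0, 122.0], [232.0, 84.0]]
```

Request:
play_rows(
  series=[
    {"fingers":1,"dx":15,"dy":-3,"dz":0,"turn":0},
    {"fingers":1,"dx":10,"dy":-2,"dz":0,"turn":0},
    {"fingers":1,"dx":10,"dy":-2,"dz":0,"turn":0},
    {"fingers":1,"dx":10,"dy":-2,"dz":0,"turn":0},
    {"fingers":1,"dx":8,"dy":-2,"dz":0,"turn":0},
  ],
)

```text
clock: 8.92
position: [0.5786, 0.0623, 0.1788]
ee_rot: [0.005, 0.773, 0.634, 0.013]
contact_force: [-0.8, -0.6, 1.4]
width: -0.0
```

The monitor's edge lies low, at x≈0.74, so there is room. I'll carry on pushing.

Request:
play_rows(
  series=[
    {"fingers":1,"dx":8,"dy":0,"dz":0,"turn":0},
    {"fingers":1,"dx":8,"dy":-1,"dz":0,"turn":0},
    {"fingers":1,"dx":8,"dy":-1,"dz":0,"turn":0},
  ],
)

```text
clock: 9.17
position: [0.6043, 0.0597, 0.1789]
ee_rot: [0.004, 0.773, 0.634, 0.012]
contact_force: [-0.6, 0.2, 0.1]
width: 0.0002
```

Request:
play_rows(
  series=[
    {"fingers":1,"dx":8,"dy":-1,"dz":0,"turn":0},
    {"fingers":1,"dx":8,"dy":-1,"dz":0,"turn":0},
  ],
)

```text
clock: 9.33
position: [0.622, 0.0575, 0.1786]
ee_rot: [0.004, 0.773, 0.634, 0.012]
contact_force: [-0.0, -0.0, -0.3]
width: 0.0002
```

```bash
python3 - <<'E'
from h import *
s=get_state();print(s['position'],s['contact_force'])
a=get_image('scene')
cv2.imwrite('pics/push.png',cv2.resize(a['pixels'][100:300,200:400],None,fx=3,fy=3)[:,:,::-1])
E
```

```text
[0.6219703  0.05751225 0.17864006] [-0.02102891 -0.03545644 -0.33197991]
```

View pics/push.png

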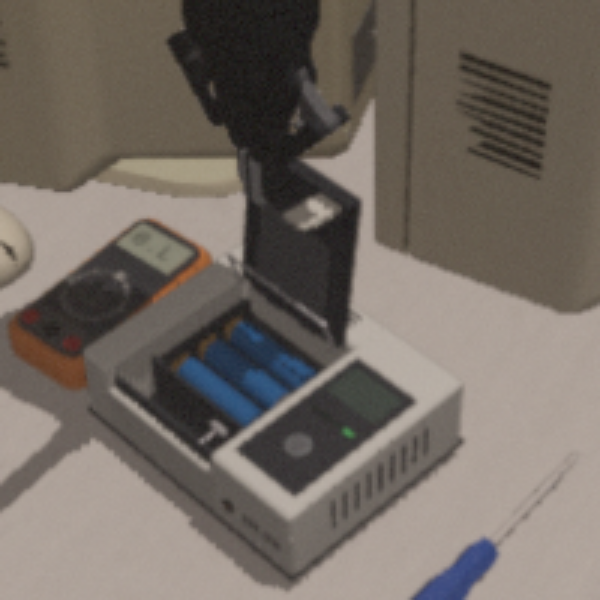

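The hatch stands about upright, with its top corners near crop (245,150) and (358,203) and the finger at its left part. I'll push on.

Request:
play_rows(
  series=[
    {"fingers":1,"dx":7,"dy":-1,"dz":0,"turn":0},
    {"fingers":1,"dx":6,"dy":-1,"dz":0,"turn":0},
    {"fingers":1,"dx":5,"dy":-1,"dz":0,"turn":0},
  ],
)

```text
clock: 9.63
position: [0.6414, 0.0545, 0.1779]
ee_rot: [0.003, 0.773, 0.634, 0.011]
contact_force: [-7.5, 1.7, 4.7]
width: 0.0
```

```bash
python3 - <<'E'
from h import *
s=get_state();print(s['position'],s['contact_force'])
a=get_image('scene')
e=np.array([np.cos(-.2),np.sin(-.2)]);l=np.array([-e[1],e[0]]);hg=np.array([.6288,.0425])
for th in(1.5,1.6,1.7,1.8,1.85):
    P=[[*(hg-.116*np.cos(th)*e+k*l),.072+.116*np.sin(th)] for k in(.046,-.046)];print(th,((proj(a,P)-[200,100])*3).round().tolist())
cv2.imwrite('pics/push2.png',cv2.resize(a['pixels'][100:300,200:400],None,fx=3,fy=3)[:,:,::-1])
E
```

```text
[0.64139453 0.05452096 0.17793713] [-7.53513774  1.6745828   4.66127207]
1.5 [[223.0, 139.0], [333.0, 211.0]]
1.6 [[237.0, 130.0], [347.0, 201.0]]
1.7 [[251.0, 122.0], [361.0, 193.0]]
1.8 [[265.0, 116.0], [374.0, 186.0]]
1.85 [[271.0, 114.0], [381.0, 183.0]]
```

View pics/push2.png

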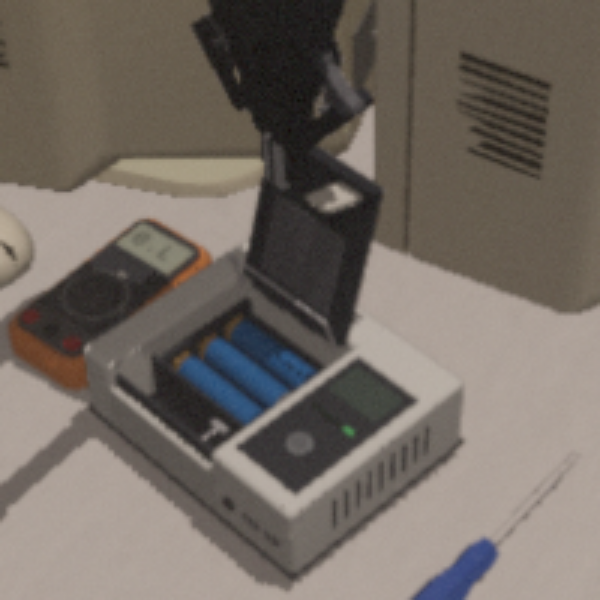

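The hatch is on its stop: its top right corner is at (381,188), against a predicted (381,183) at 1.85 rad, and the force rose to 7.5 N. I'll back straight off.

Request:
play_rows(
  series=[
    {"fingers":1,"dx":-10,"dy":2,"dz":0,"turn":0},
    {"fingers":1,"dx":-20,"dy":4,"dz":0,"turn":0},
    {"fingers":1,"dx":-30,"dy":6,"dz":0,"turn":0},
    {"fingers":1,"dx":-30,"dy":6,"dz":5,"turn":0},
    {"fingers":1,"dx":-30,"dy":6,"dz":10,"turn":0},
    {"fingers":1,"dx":-30,"dy":6,"dz":10,"turn":0},
    {"fingers":1,"dx":-30,"dy":6,"dz":10,"turn":0},
    {"fingers":1,"dx":-30,"dy":6,"dz":10,"turn":0},
    {"fingers":1,"dx":-20,"dy":4,"dz":10,"turn":0},
    {"fingers":1,"dx":0,"dy":0,"dz":0,"turn":0},
    {"fingers":1,"dx":0,"dy":0,"dz":0,"turn":0},
    {"fingers":1,"dx":0,"dy":0,"dz":0,"turn":0},
    {"fingers":1,"dx":0,"dy":0,"dz":0,"turn":0},
    {"fingers":1,"dx":0,"dy":0,"dz":0,"turn":0},
    {"fingers":1,"dx":0,"dy":0,"dz":0,"turn":0},
    {"fingers":1,"dx":0,"dy":0,"dz":0,"turn":0},
  ],
)

```text
clock: 11.02
position: [0.4036, 0.1005, 0.2316]
ee_rot: [0.008, 0.773, 0.634, 0.016]
contact_force: [1.0, 0.2, 0.2]
width: 0.0002
```

```bash
python3 - <<'E'
from h import *
s=get_state();print(s['clock'],s['position'],s['contact_force'])
a=get_image('scene');p=get_image('top')
for l in['multimeter_mid','driver_blue_mid','label_roll_mid']:
    for m in masks_of(p,l)[:1]: print(l,np.round(m['xy']),ray(p,[m['xy']],.02).round(3))
A=cv2.resize(a['pixels'][100:300,200:400],(400,400));B=cv2.resize(p['pixels'][110:310,190:390],(400,400))
cv2.imwrite('pics/end.png',np.hstack([A,B])[:,:,::-1])
E
```

```text
11.0167 [0.40357639 0.10048604 0.23155638] [1.02312636 0.18435623 0.17447524]
driver_blue_mid [363. 234.] [[ 0.527 -0.133  0.02 ]]
label_roll_mid [404. 266.] [[ 0.461 -0.211  0.02 ]]
```

View pics/end.png

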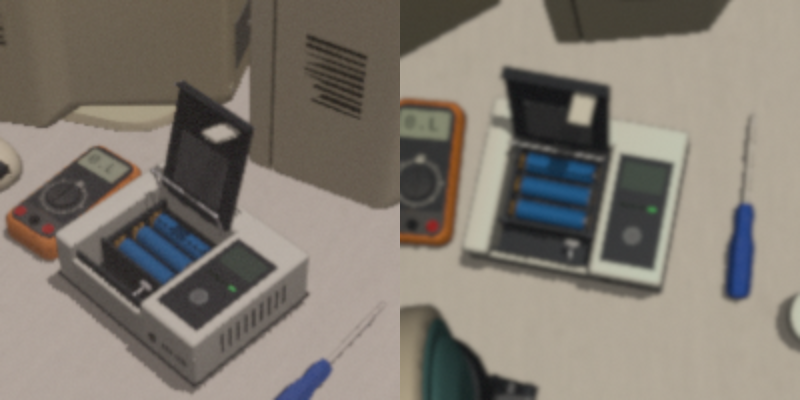

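The end picture shows the hatch leaning back wide open, with its top right corner at (252,125), the arm clear and the unit where it was.

```bash
python3 -c "
from rig import *
print(sign_off())"
```

```text
the job is handed in; nothing more can be done
None
```

The battery hatch is open and leaning back on its stop, and I handed the job in at about 11 s of the 42 s allowed.

- **Press:** I pressed the ribbed patch with the shut fingertips at about 5 N. The last 1 mm step met the hard stop, and the wrist force read 14.7 N there for a moment, so that part was firmer than "lightly".
- **Pop-up:** I drew the fingers away and waited about 3 s. The camera then showed the hatch at rest, raised and leaning to the front. Its lip was about 6 pixels from where I predicted it for 1.3 rad.
- **Push over:** I pushed the skirt rim left of the latch tongue until the hatch met its stop, where the force rose to about 7.5 N, then backed straight off.

**Last checks:**
- The hatch stays leaning back with the arm clear of it, and the wrist force is close to zero.
- The unit looks unmoved.
- The screwdriver and label roll were found within 3 mm of their first positions.
- The network did not find the multimeter in the last top picture. By eye it looks unmoved in both views, but I have no measured position for it.

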